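# Rock the angle gauge on the die stud to its mark and hold

## Robot

A 7-joint arm with a two-finger parallel gripper is mounted at the origin on the work surface. World frame = base frame: x ahead of the robot, y to its left, z up, the work surface at z = 0. Lengths are in m, angles in rad, forces in N, time in s.
With the tool pointing down it reaches from about 0.425 to 0.95 m from the base axis. Payload 4.7 kg.
Tool frame: the origin (TCP) lies between the finger pads; the fingertips stand 25 mm ahead of it and the grasp point (between the pads) lies 6 mm ahead of it; z points along the fingers, y is the line along which they close (so a half turn about z gives the same grasp; the last joint's range is limited). The gripper opens to 85 mm and grips with 20 to 120 N. Pads are 22 mm wide; open, the fingers measure 114 mm over their backs; the gripper's body (76 mm by 85 mm) begins 54 mm behind the grasp point. The pads swing forward as they close: fully open they stand 13 mm farther back than shut.
Start: joints at [-1.189, 0.469, -0.049, 1.532, 0.024, 1.141, -0.082], TCP at [0.27, 0.619, 0.256] pointing down, gripper open.
Joint ranges: [-2.59, 2.59], [-0.33, 1.99], [-1.39, 1.29], [0.1, 2.45], [-1.04, 4.18], [0.21, 1.99], [-2.66, 2.66]. Speed limits (rad/s): [2.57, 2.57, 3.14, 3.14, 3.14, 3.14, 3.14].

## Interface

Orientations are given as a 3x3 rotation matrix whose columns are the frame's x, y, z axes.
In Python, from rig import * gives the robot as it stands. Calls block until the motion is done:
- movep(position, orientation): joint-space move of the TCP to a pose.
- move_l(position, attitude=None, feed=0.15, until_force=None): straight line of the TCP; attitude=None keeps the orientation; feed is the mean speed in m/s. With until_force (N) it stops when the force on the tool has changed by that much, and returns True; else False.
- move_joints(angles): joint-space move.
- command_gripper(opening, newtons=None): finger opening in m; newtons is the grip in N (None keeps the last); returns when the fingers have stopped.
- sleep(seconds).
- inverse_kinematics(position, orientation): joint angles nearest the present ones, or None.
- sense(): the state.
- camera(name): name is "scene" or "top"; returns (picture, depth): 384x512x3 uint8, red, green, blue; 384x512 float32, m along the optical axis (not along the pixel's ray), 0 where there is no reading.
- camera_params(name): a dict with "K" (3x3 intrinsics, pixels), "dist" ([k1, k2, p1, p2, k3] as OpenCV has them; the pictures are not rectified), "position" and "rotation" of the camera in the world. Camera axes: x right, y down, z forward; pixel columns grow to the right and rows downward; lengths in m; the calibration is good to about 2 mm. A picture is of the moment at which its call begins. camera_params takes no time and is no camera call.
A pose or a line that the arm cannot do raises Unreachable and nothing moves.
- finish_job(): hands the job in; it is judged then, once.
The state is a dict: "time_s": time; "joint_pos": joint angles; "qd": joint speeds; "joint_efforts": joint torques, N m; "position": TCP position; "tcp_rot": TCP orientation; "wrist_force": force on the tool from outside, world axes, zero at the start; "ft_torque": the same for the moment, N m; "finger_gap": finger opening in m; "gripper_force": force on a finger pad.
Only numpy, scipy, OpenCV 4.12 (cv2) and the standard library are available. Lean on these libraries where they do the work, as an engineer would, in place of code of your own. Each camera call takes 0.05 s, during which the arm holds its last target. There are 200 camera calls.

## Task

Lift the yellow angle gauge with the black handle out of the blue bin, stand it upright on the copper crown of the uneven stud and let its red pointer come to rest. Then, without leaning it forwards or backwards, rock it sideways on the crown until the swinging pointer settles on the green mark. Finish while still holding it there in the gripper, foot resting gently on the crown and pointer on the mark, and leave everything else where it is.

Things in the scene. Friction and masses are not known exactly. Their poses are not given: they have to be found in the camera images.
- gauge: pendulum angle gauge, 204 mm tall, about 0.3 to 0.6 kg. Origin at the centre of the underside of its flat steel foot (40 mm in x, 120 in y, 12 high); z up, x out of the white dial, y along the foot. Yellow round case 140 mm across, 16 thick, centre at z 86 mm, top at 156; black post handle on top. Starts standing in the bin, dial roughly away from the robot. On the stud it topples unless held
- gauge_handle (a point): point to grip, in the middle of the black rubber handle, 178 mm above the underside of the foot; axes as the gauge. The handle is an upright post 24 mm in x by 30 mm in y, from 156 to 204 mm
- pointer (a joint): red pendulum pointer on the dial, hinged about the gauge's x axis at z 86 mm. 0: points to the foot; positive: tip towards the gauge's +y. It hangs freely, so it reads about minus the gauge's turn about its own x axis (top leaned towards +y reads positive); swings at about 3 Hz, settles in about 1 s
- pointer_tip (a point): tip of the red pointer, 60 mm from its hinge
- mark (a joint): green mark on the dial: angle about the same axis, same zero and sign as the pointer; starts between 0.26 and 0.44 (towards the gauge's +y) and stays, being stiff. The pointer is on the mark when both angles agree, so the top of the gauge leans towards its +y by that angle
- mark_tip (a point): middle of the green mark (9 mm wide, 18 mm long), 60 mm from the hinge, in the pointer tip's plane
- stud: fixed steel stud block, yaw up to 0.4 either way. Origin on the table under the crown; z up. Base 100 mm (x) by 120 mm (y), 28 mm high; on it a stud with two round ridges along x, both 44 mm long: the copper crown, radius 10 mm, top at z 70 mm, y = 0; and a lower steel ridge, radius 8 mm, top at z 65 mm, y = -22 mm
- crown (a point): middle of the top line of the copper crown, 70 mm above the table
- bin: fixed blue open bin, 200 mm (x) by 250 mm (y), 65 mm high, walls and floor 5 mm; origin at the centre of its underside. It stands on one side and the stud on the other; either may be left or right
- bearing: steel ring 52 mm in diameter, 16 mm high, in the bin in front of the gauge; leave it in there
- plug: brass cylinder 36 mm in diameter, 30 mm high, in the bin in front of the gauge; leave it in there
- jar: glass jar with steel lid, 68 mm in diameter, 100 mm high, bystander; origin under its centre
- tape: cardboard tape roll, 90 mm in diameter, 24 mm high, bystander; origin under its centre
- wrench: steel wrench lying on the bench, bystander
- die: dark steel die disc 120 mm in diameter, 34 mm high, bystander
There are look-alikes about, which are no part of the job. There is more than one size of the gauge; the one meant has the size given above. Leave any purple look-alike of the stud alone.

How it is judged:
By the outcome, as a careful person would: the job done as asked, in the order asked, and still so for the second after the job is handed in, while the arm keeps its last pose, push and grip.
It also fails if it takes over 67 s, if anything falls off the work surface, if the arm or the gripper's body presses on something with over 40 N, if the wrist force passes 120 N, or if a joint passes its speed limit or range.

## Working session

There is one attempt and no reset: what is moved stays moved. The work goes in short steps, each a Python script; the robot and the scene stay as the last script left them, time stands still between calls to the robot, and variables do not carry over. Pictures are saved under pics/ and viewed, at most 10 in all, crops included, and the job is handed in when it is done.

```bash
mkdir -p pics; ls
python3 - <<'E'
from rig import *
import cv2, numpy as np
for n in("scene","top"):
    p,d=camera(n); cv2.imwrite(f"pics/{n}0.png",cv2.cvtColor(p,cv2.COLOR_RGB2BGR)); np.save(f"pics/{n}0.npy",d)
    c=camera_params(n); print(n,c)
s=sense(); print(s)
E
```

```text
pics
scene {'K': array([[420.48223803,   0.        , 250.97687514],
       [  0.        , 420.48223803, 192.70049615],
       [  0.        ,   0.        ,   1.        ]]), 'dist': array([-0.02951509,  0.        ,  0.        ,  0.        ,  0.        ]), 'position': array([ 0.928705  , -0.69703664,  0.99961617]), 'rotation': array([[ 0.86896923,  0.38716688, -0.30821144],
       [ 0.49445667, -0.65395959,  0.5725814 ],
       [ 0.02012672, -0.64995282, -0.759708  ]])}
top {'K': array([[405.79758026,   0.        , 255.45186108],
       [  0.        , 405.79758026, 196.35198762],
       [  0.        ,   0.        ,   1.        ]]), 'dist': array([0.01251146, 0.        , 0.        , 0.        , 0.        ]), 'position': array([ 0.41067184, -0.06939887,  1.09480193]), 'rotation': array([[ 0.01923947, -0.98550565,  0.1685481 ],
       [-0.99981371, -0.01870338,  0.00476777],
       [-0.00154624, -0.16860843, -0.9856819 ]])}
{'time_s': 0.1, 'joint_pos': array([-1.1889019 ,  0.46934185, -0.04858377,  1.53354591,  0.02410729,
        1.14096296, -0.08230925]), 'qd': array([ 0.00055751, -0.00022766, -0.0012604 , -0.00313421,  0.00082525,
       -0.00205079,  0.00020694]), 'joint_efforts': array([ 9.79435317e-04, -5.11516500e+01, -4.68629692e-02, -2.38391536e+01,
        1.07808528e-02,  4.41395823e-03, -6.65819528e-06]), 'position': array([0.2693627 , 0.61842675, 0.25539113]), 'tcp_rot': array([[-9.16808765e-01,  3.99326085e-01, -6.05596824e-04],
       [ 3.99326539e-01,  9.16807442e-01, -1.55882028e-03],
       [-6.72619239e-05, -1.67097098e-03, -9.99998602e-01]]), 'wrist_force': array([ 0.28613284, -0.00744055, -0.12040073]), 'ft_torque': array([ 0.04772297, -0.01432983, -0.03266646]), 'gripper_force': 0.0, 'finger_gap': 0.08518642539461978}
```

View pics/scene0.png

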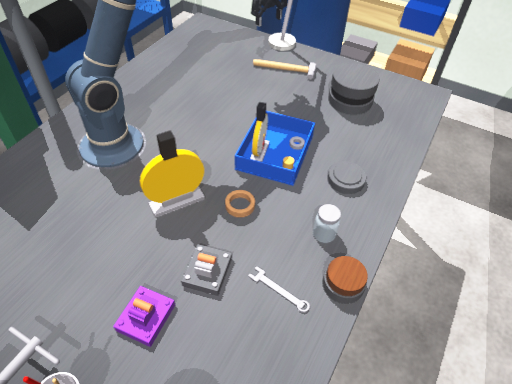

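View pics/top0.png

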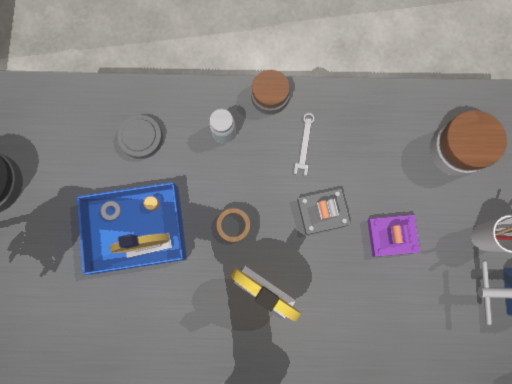

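Scene view:
- **Gauges:** there are two. One is in the blue bin at scene (260,130) / top (140,243). A larger one stands on the bench at scene (172,180) / top (265,295). I want the one in the bin, with its height still to be checked.
- **Studs:** the grey one is at scene (207,268) / top (325,210), and the purple look-alike is at scene (145,315) / top (395,235). I want the grey one.

Next I'll measure both and make one enlarged crop.

```bash
cat > h.py <<'E'
import numpy as np, cv2
from rig import *
def rays(n,uv):
    c=camera_params(n); uv=np.asarray(uv,float).reshape(-1,1,2)
    q=cv2.undistortPoints(uv,c["K"],c["dist"]).reshape(-1,2)
    return c["position"],np.c_[q,np.ones(len(q))]@c["rotation"].T
def cloud(n,d,m):
    v,u=np.nonzero(m&(d>0)); o,r=rays(n,np.c_[u,v]); return o+r*d[v,u][:,None]
def hsv(p): return cv2.cvtColor(p,cv2.COLOR_RGB2HSV)
def plane(n,uv,p0,nrm):
    o,r=rays(n,uv); return o+r*(((p0-o)@nrm)/(r@nrm))[:,None]
def box(shape,x0,y0,x1,y1):
    m=np.zeros(shape[:2],bool); m[y0:y1,x0:x1]=1; return m
E
cat > m.py <<'E'
from h import *
I={n:cv2.cvtColor(cv2.imread(f"pics/{n}0.png"),cv2.COLOR_BGR2RGB) for n in("scene","top")}
D={n:np.load(f"pics/{n}0.npy") for n in I}
rng=lambda H,h0,h1,s,v:(H[...,0]>=h0)&(H[...,0]<=h1)&(H[...,1]>s)&(H[...,2]>v)
B={"scene":dict(g=(235,95,300,170),big=(130,125,215,215),st=(180,240,235,295)),"top":dict(g=(95,220,175,262),big=(225,265,305,325),st=(295,183,355,238))}
def lin(P):
    r=cv2.minAreaRect(P[:,:2].astype(np.float32)); b=cv2.boxPoints(r)
    return np.round(np.r_[r[0],r[1]],4), np.round(b,4).tolist()
for n in I:
    H=hsv(I[n]); p=I[n].astype(int)
    for k in("g","big"):
        bx=box(H.shape,*B[n][k])
        Y=cloud(n,D[n],bx&rng(H,20,34,150,90))
        K=cloud(n,D[n],bx&(p.max(2)<45)); K=K[K[:,2]>.1]
        print(n,k,"yel",len(Y),"zrange",Y[:,2].min().round(3),Y[:,2].max().round(3))
        if len(K): print("  handle",len(K),"zmax",np.percentile(K[:,2],[50,95,100]).round(3)); T=K[K[:,2]>np.percentile(K[:,2],95)-.006]; print("  top face",T.mean(0).round(4),len(T),lin(T))
        T=Y[(Y[:,2]>.09)]
        l=cv2.fitLine(T[:,:2].astype(np.float32),cv2.DIST_HUBER,0,.01,.01).ravel(); print("  line",l.round(4))
    bx=box(H.shape,*B[n]["st"])
    O=cloud(n,D[n],bx&rng(H,3,16,110,110)); O=O[O[:,2]>.055]
    print(n,"crown",len(O),O.mean(0).round(4),O[:,2].max().round(4),lin(O))
    W=cloud(n,D[n],bx&(p.min(2)>140)); W=W[W[:,2]>.05]; print("  ridge",W.mean(0).round(4),lin(W))
    S=cloud(n,D[n],bx); S=S[(abs(S[:,2]-.028)<.004)]; print("  base",lin(S))
a=I["scene"][90:180,225:325]; b=I["scene"][235:325,180:280][:90]; b=I["scene"][225:315,150:250]
t=I["top"][215:275,70:190]; t2=I["top"][180:240,285:405]
o=np.vstack([np.hstack([cv2.resize(x,(400,360),interpolation=cv2.INTER_CUBIC) for x in(a,b)]),np.hstack([cv2.resize(x,(400,200),interpolation=cv2.INTER_CUBIC) for x in(t,t2)])])
cv2.imwrite("pics/crop1.png",o[...,::-1])
E
python3 m.py
```

```text
scene g yel 173 zrange 0.017 0.163
  handle 7 zmax [0.18  0.193 0.194]
  top face [0.4726 0.2175 0.1924] 2 (array([0.4726, 0.2175, 0.0019, 0.    ]), [[0.4731000065803528, 0.2167000025510788], [0.4731000065803528, 0.2167000025510788], [0.47209998965263367, 0.218299999833107], [0.47209998965263367, 0.218299999833107]])
  line [ 0.2441 -0.9697  0.475   0.1664]
scene big yel 2393 zrange -0.001 0.228
  handle 19 zmax [0.243 0.263 0.264]
  top face [ 0.3425 -0.1114  0.2613] 4 (array([ 0.3429, -0.1117,  0.0011,  0.0157]), [[0.33550000190734863, -0.1088000014424324], [0.349700003862381, -0.11550000309944153], [0.35019999742507935, -0.11460000276565552], [0.335999995470047, -0.10790000110864639]])
  line [ 0.5412  0.8409  0.3538 -0.1026]
scene crown 75 [ 0.5639 -0.2465  0.0666] 0.074 (array([ 0.5612, -0.2434,  0.0437,  0.0183]), [[0.5378999710083008, -0.23980000615119934], [0.5422000288963318, -0.2574999928474426], [0.5845999717712402, -0.24709999561309814], [0.580299973487854, -0.22939999401569366]])
  ridge [ 0.5643 -0.2608  0.0632] (array([ 0.5619, -0.2528,  0.0453,  0.0488]), [[0.53270000
[... 588 characters left out ...]
r*d[v,u][:,None]
                                 ~~~~^^^^^^^^^^^^^^
  File "h.py", line 5, in rays
    q=cv2.undistortPoints(uv,c["K"],c["dist"]).reshape(-1,2)
      ~~~~~~~~~~~~~~~~~~~^^^^^^^^^^^^^^^^^^^^^
cv2.error: OpenCV(4.12.0) /io/opencv/modules/calib3d/src/undistort.dispatch.cpp:347: error: (-215:Assertion failed) CV_IS_MAT(_src) && CV_IS_MAT(_dst) && (_src->rows == 1 || _src->cols == 1) && (_dst->rows == 1 || _dst->cols == 1) && _src->cols + _src->rows - 1 == _dst->rows + _dst->cols - 1 && (CV_MAT_TYPE(_src->type) == CV_32FC2 || CV_MAT_TYPE(_src->type) == CV_64FC2) && (CV_MAT_TYPE(_dst->type) == CV_32FC2 || CV_MAT_TYPE(_dst->type) == CV_64FC2) in function 'cvUndistortPointsInternal'
```

```bash
sed -i 's/rng(H,20,34,150,90)/rng(H,14,36,120,70)/; s/max(2)<45/max(2)<60/' m.py
python3 - <<'E'
import numpy as np,cv2
p=cv2.imread('pics/top0.png');d=np.load('pics/top0.npy')
print((d>0).mean(), d[238:250,130],p[238:250:2,150,::-1].tolist())
E
python3 m.py
```

```text
0.996063232421875 [0.884768   0.88484365 0.8803761  0.8834905  0.88300306 0.8796636
 0.88692915 0.88696843 0.90363765 0.9251687  0.9797153  1.0007226 ] [[187, 160, 84], [185, 158, 83], [124, 104, 71], [112, 96, 69], [159, 142, 113], [166, 164, 167]]
scene g yel 236 zrange 0.01 0.163
  handle 126 zmax [0.194 0.212 0.215]
  top face [0.4631 0.2112 0.2103] 37 (array([0.4647, 0.2108, 0.0194, 0.0258]), [[0.4519999921321869, 0.22089999914169312], [0.4584999978542328, 0.19589999318122864], [0.4772999882698059, 0.20080000162124634], [0.4708000123500824, 0.2257000058889389]])
  line [ 0.2653 -0.9642  0.4736  0.1699]
scene big yel 2427 zrange -0.003 0.228
  handle 293 zmax [0.241 0.27  0.273]
  top face [ 0.3575 -0.1045  0.2683] 44 (array([ 0.3539, -0.1065,  0.0424,  0.0233]), [[0.329800009727478, -0.10350000113248825], [0.3384000062942505, -0.1251000016927719], [0.37790000438690186, -0.10949999839067459], [0.3693000078201294, -0.08780000358819962]])
  line [ 0.5429  0.8398  0.3518 -0.1058]
scene crown 75 [ 0.5639 -0.2465  0.0666] 0.074 (array([ 0.5612, -0.2434,  0.0437,  0.0183]), [[0.5378999
[... 855 characters left out ...]
r*d[v,u][:,None]
                                 ~~~~^^^^^^^^^^^^^^
  File "h.py", line 5, in rays
    q=cv2.undistortPoints(uv,c["K"],c["dist"]).reshape(-1,2)
      ~~~~~~~~~~~~~~~~~~~^^^^^^^^^^^^^^^^^^^^^
cv2.error: OpenCV(4.12.0) /io/opencv/modules/calib3d/src/undistort.dispatch.cpp:347: error: (-215:Assertion failed) CV_IS_MAT(_src) && CV_IS_MAT(_dst) && (_src->rows == 1 || _src->cols == 1) && (_dst->rows == 1 || _dst->cols == 1) && _src->cols + _src->rows - 1 == _dst->rows + _dst->cols - 1 && (CV_MAT_TYPE(_src->type) == CV_32FC2 || CV_MAT_TYPE(_src->type) == CV_64FC2) && (CV_MAT_TYPE(_dst->type) == CV_32FC2 || CV_MAT_TYPE(_dst->type) == CV_64FC2) in function 'cvUndistortPointsInternal'
```

The gauge in the bin has its top at 0.209 m, which is 204 mm plus the 5 mm bin floor, so its size matches. For the top view I'll select points by height instead of colour.

```bash
sed -i 's/K=cloud(n,D\[n\],bx&(p.max(2)<60)); K=K\[K\[:,2\]>.1\]/K=cloud(n,D[n],bx); K=K[K[:,2]>(.176 if k=="g" else .24)]/' m.py
python3 m.py | grep -A30 "top g"
python3 - <<'E'
from h import *
d=np.load("pics/top0.npy");P=cloud("top",d,box(d.shape,85,200,185,275))
T=P[(P[:,2]>.08)]; r=cv2.minAreaRect(T[:,:2].astype(np.float32)); print(r)
l=cv2.fitLine(T[:,:2].astype(np.float32),cv2.DIST_HUBER,0,.01,.01).ravel();print(l)
E
```

```text
top g yel 227 zrange 0.068 0.161
  handle 208 zmax [0.207 0.21  0.212]
  top face [0.4602 0.2163 0.2075] 151 (array([0.4599, 0.217 , 0.0235, 0.0303]), [[0.4453999996185303, 0.22949999570846558], [0.4514999985694885, 0.1996999979019165], [0.47450000047683716, 0.2045000046491623], [0.4684000015258789, 0.23420000076293945]])
  line [ 0.2473 -0.9689  0.4655  0.1912]
top big yel 625 zrange 0.079 0.27
  handle 344 zmax [0.27  0.272 0.274]
  top face [ 0.3462 -0.0922  0.2698] 323 (array([ 0.3462, -0.0921,  0.0393,  0.0316]), [[0.3221000134944916, -0.09960000216960907], [0.3483999967575073, -0.11720000207424164], [0.3702999949455261, -0.08460000157356262], [0.3440000116825104, -0.06700000166893005]])
  line [ 0.5404  0.8414  0.3507 -0.0879]
top crown 105 [ 0.5565 -0.2399  0.067 ] 0.0721 (array([ 0.5566, -0.2406,  0.0429,  0.0154]), [[0.5339000225067139, -0.23849999904632568], [0.5378000140190125, -0.2533999979496002], [0.5792999863624573, -0.24269999563694], [0.5755000114440918, -0.22769999504089355]])
  ridge [ 0.5604 -0.2563  0.059 ] (array([ 0.559 , -0.2512,  0.0436,  0.0486]), [[0.5317000150680542, -0.23330000042915344], [0.5440000295639038, -0.28029999136924744], [0.5861999988555908, -0.26919999718666077], [0.5738999843597412, -0.22220000624656677]])
  base (array([ 0.558 , -0.246 ,  0.1   ,  0.1194]), [[0.4952999949455261, -0.19979999959468842], [0.5235000252723694, -0.3158999979496002], [0.6205999851226807, -0.2922999858856201], [0.5924999713897705, -0.1762000024318695]])
((0.46040046215057373, 0.2163701355457306), (0.02470388635993004, 0.13807688653469086), 13.613388061523438)
[ 0.29690284 -0.9549077   0.45646363  0.21275663]
```

View pics/crop1.png

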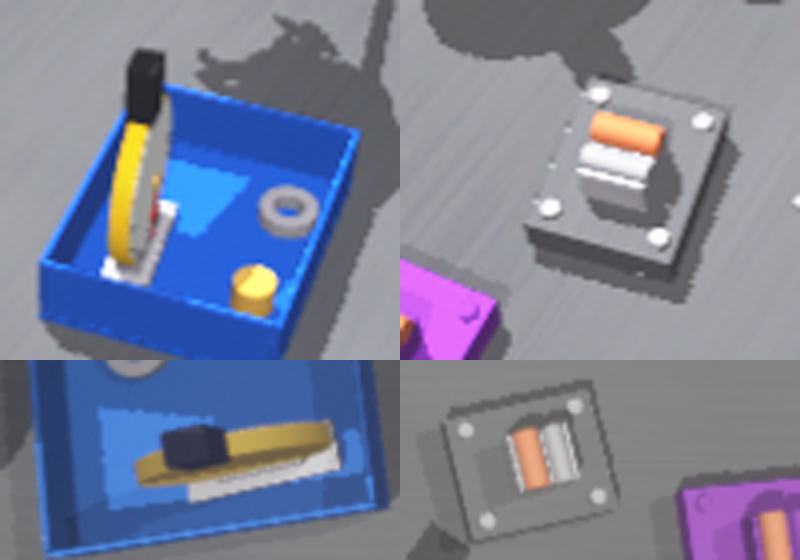

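The crop confirms it. The 204 mm gauge stands in the bin with its dial towards +x, yaw about 0.24. The grey stud has its copper crown on the +y side and the steel ridge on the −y side, also yaw about 0.24. Next I'll grasp and lift.

```bash
cat >> h.py <<'E'
YAW=0.237
def frame(th=0.,yaw=YAW):
    """gauge axes, leaned towards its +y by th; and matching tool attitude"""
    c,s=np.cos(yaw),np.sin(yaw)
    G=np.array([[c,-s,0],[s,c,0],[0,0,1.]])@cv2.Rodrigues(np.array([-th,0,0.]))[0]
    return G,np.c_[-G[:,0],G[:,1],-G[:,2]]
HC=.182+.006   # TCP above foot along gauge z
E
python3 - <<'E'
from h import *
R=frame(0,.24)[1]; p=np.array([.461,.2155,.005+HC])
for th in(0,.45):
    G,T=frame(th); print(th,inverse_kinematics(np.array([.559,-.244,.06])+G@[0,-.0045,.01+HC],T))
movep(p+[0,0,.10],R); 
move_l(p,feed=.1); print(sense()["wrist_force"])
command_gripper(.0,80); s=sense(); print(s["finger_gap"],s["gripper_force"],s["wrist_force"],s["position"])
move_l(p+[0,0,.03],feed=.05); sleep(.3); print(sense()["wrist_force"])
move_l(p+[0,0,.17],feed=.15); sleep(.3); s=sense(); print(s["wrist_force"],s["ft_torque"],s["time_s"],s["finger_gap"])
p,d=camera("scene"); cv2.imwrite("pics/s2.png",p[...,::-1])
E
```

```text
0 [-0.18163842  0.43065319  0.72845471  1.71928205 -0.31509675  1.11239111
  2.45063108]
0.45 [-0.3021977   0.25767362  0.36901386  1.98136146  0.46161183  0.84095357
  1.55999801]
[ 1.43997527 -0.19061164  0.25332247]
0.029531981722333924 79.64073300361633 [0.62638911 1.31486022 1.32503749] [0.46111254 0.21604238 0.19330449]
[ 0.05901795 -0.87153969 -3.52124518]
[ 0.14484609 -0.81680257 -3.51959688] [ 0.03633966 -0.01321975  0.0057334 ] 5.875 0.02926026701904048
```

View pics/s2.png

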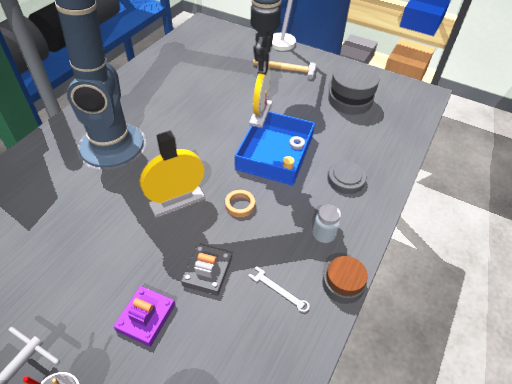

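The gauge hangs upright in the gripper above the bin at scene (262,95), about 0.36 kg. The bin contents are undisturbed. Next I'll carry it over the crown and check from both views before lowering.

Run:
```python
from h import *
C=np.array([.559,-.244,.07]); G,T=frame(0)
move_l(C+[0,0,HC+.10],T,feed=.18); move_l(C+[0,0,HC+.012],feed=.1); sleep(.3)
s=sense(); print(s["joint_pos"].round(2),s["position"],s["wrist_force"],s["ft_torque"],s["time_s"])
o=[]
for n,b in(("scene",(150,140,270,320)),("top",(265,140,385,320))):
    p,d=camera(n); np.save(f"pics/{n}3.npy",d); cv2.imwrite(f"pics/{n}3.png",p[...,::-1])
    o.append(cv2.resize(p[b[1]:b[3],b[0]:b[2]],(400,600),interpolation=cv2.INTER_CUBIC))
cv2.imwrite("pics/c3.png",np.hstack(o)[...,::-1])
```

```text
[ 0.06  0.36  0.37  1.7  -0.14  1.11  2.28] [ 0.55914184 -0.24405127  0.27041654] [ 0.55510628 -0.17767052 -4.50832387] [ 0.02514687 -0.02974622 -0.01037158] 10.0167
```

View pics/c3.png

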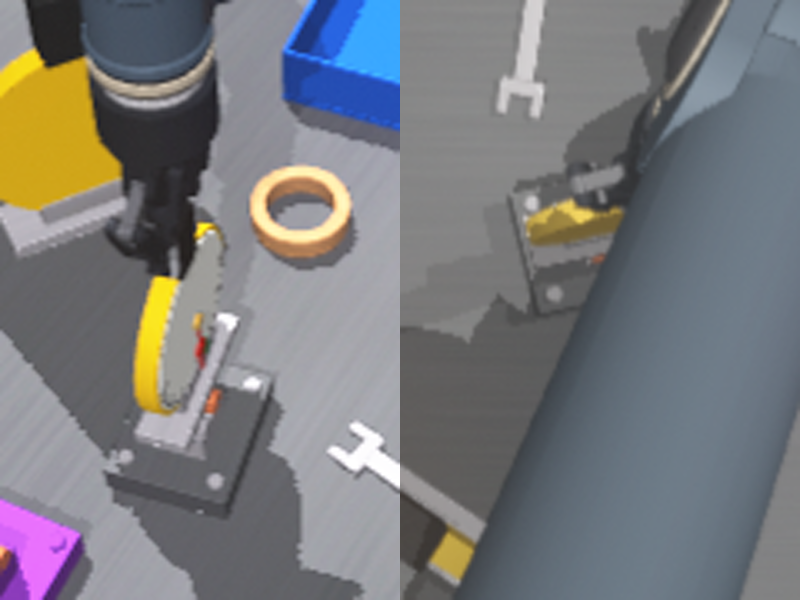

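Left half of the view: the gauge hovers over the grey stud, foot along stud y, with the crown visible in front of the foot near crop (213,400). Right half: the arm hides most of it from above. The dial is nearly edge-on to the camera from here, so I'll look for a reachable pose in the air that shows the dial better and read the mark there.

Run:
```python
from h import *
c=camera_params("scene"); best=[]
for x in np.arange(.3,.75,.075):
  for y in np.arange(-.5,.3,.1):
    if not .43<np.hypot(x,y)<.85: continue
    for z in(.42,.52,.62):
      for yaw in np.arange(-1.4,.5,.15):
        G,T=frame(0,yaw); t=np.array([x,y,z]); dc=t-G[:,2]*(HC-.086)
        v=c["position"]-dc; L=np.linalg.norm(v); cs=v@G[:,0]/L
        q=(dc-c["position"])@c["rotation"]; uv=c["K"]@(q/q[2])
        if not(60<uv[0]<450 and 70<uv[1]<310) or cs<.5: continue
        best.append((cs/L,x,y,z,yaw,cs,L,uv[0],uv[1]))
best.sort(reverse=True); k=0
for b in best[:400]:
    j=inverse_kinematics(np.array(b[1:4]),frame(0,b[4])[1])
    if j is not None and np.abs(j-sense()["joint_pos"]).max()<2.5:
        print(np.round(b,2),j.round(2)); k+=1
        if k>7:break
```

```text
[  1.04   0.52  -0.4    0.62  -0.65   0.72   0.7  114.96 168.81] [ 0.23  0.45  0.72  0.86 -0.31  1.92  1.71]
[  1.03   0.6   -0.3    0.62  -0.95   0.73   0.71 191.03 147.97] [ 0.07  0.47  0.68  0.82 -0.31  1.93  1.21]
[  1.03   0.6   -0.3    0.62  -0.8    0.73   0.71 191.03 147.97] [ 0.08  0.46  0.67  0.82 -0.3   1.93  1.36]
[  1.03   0.52  -0.4    0.62  -0.5    0.71   0.7  114.96 168.81] [ 0.24  0.44  0.69  0.86 -0.29  1.92  1.85]
[ 1.0300e+00  6.8000e-01 -2.0000e-01  6.2000e-01 -1.1000e+00  7.6000e-01
  7.4000e-01  2.5998e+02  1.2909e+02] [-0.02  0.54  0.63  0.69 -0.34  1.98  0.87]
[  1.02   0.52  -0.3    0.62  -0.8    0.76   0.74 154.78 132.4 ] [ 0.02  0.31  0.68  1.03 -0.2   1.86  1.39]
[  1.02   0.45  -0.4    0.62  -0.5    0.76   0.74  79.46 151.75] [ 0.19  0.31  0.73  1.04 -0.21  1.86  1.91]
[  1.02   0.52  -0.4    0.62  -0.8    0.71   0.7  114.96 168.81] [ 0.21  0.45  0.75  0.86 -0.32  1.92  1.57]
```

Run:
```python
from h import *
C=np.array([.559,-.244,.07])
move_l(C+[0,0,HC+.10],feed=.12)
p=np.array([.58,-.3,.61]);G,T=frame(0,-.85)
movep(p,T); sleep(1.0)
o=[]
for i in range(4):
    I,d=camera("scene"); o.append(I); cv2.imwrite(f"pics/s4_{i}.png",I[...,::-1])
np.save("pics/s4.npy",d)
s=sense(); print(s["position"],s["time_s"],s["tcp_rot"].round(3).tolist())
np.savez("pics/s4p.npz",pos=s["position"],rot=s["tcp_rot"])
c=camera_params("scene"); q=(s["position"]-G[:,2]*(HC-.086)-c["position"])@c["rotation"]; u=(c["K"]@(q/q[2]))[:2]; print(u)
x,y=u.astype(int); cv2.imwrite("pics/c4.png",cv2.resize(I[max(y-60,0):y+60,max(x-60,0):x+60],(600,600),interpolation=cv2.INTER_CUBIC)[...,::-1])
```

```text
[ 0.5800119  -0.29996484  0.61000542] 13.2167 [[-0.66, 0.751, 0.0], [0.751, 0.66, 0.0], [0.0, 0.0, -1.0]]
[181.77984668 148.08965864]
```

View pics/c4.png

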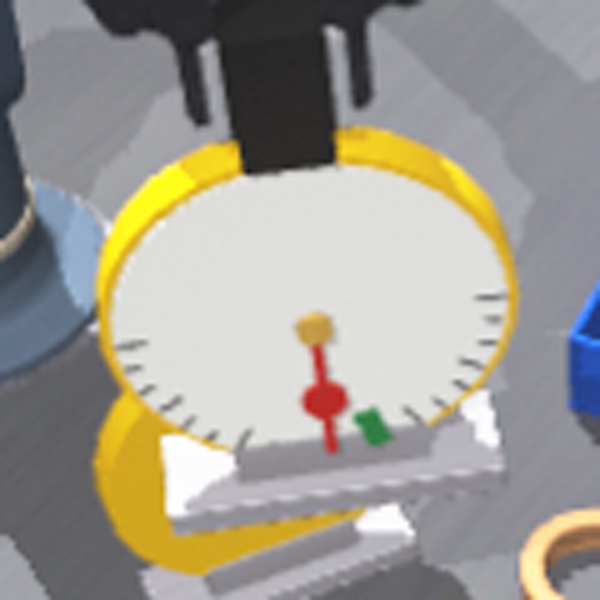

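The dial is clear in this view. In the crop, the gold hinge is at (315,328), the red pointer tip at (333,450) and the green mark at (374,427), on the gauge's +y side. Next I'll compute the angles.

Run:
```python
from h import *
z=np.load("pics/s4p.npz"); T=z["rot"]; G=np.c_[-T[:,0],T[:,1],-T[:,2]]; O=z["pos"]-G[:,2]*HC
b=box((384,512),150,120,225,200)
for i in range(4):
    I=cv2.imread(f"pics/s4_{i}.png")[...,::-1]; H=hsv(np.ascontiguousarray(I)); h,s,v=[H[...,k].astype(int) for k in range(3)]
    M=dict(red=b&((h<8)|(h>172))&(s>120),grn=b&(h>45)&(h<90)&(s>80),gold=b&(h>10)&(h<24)&(s>60)&(np.hypot(*(np.indices(b.shape)-np.array([153,182])[:,None,None]))<9))
    for off in(.010,.014,.018):
        r={}
        for k,m in M.items():
            V,U=np.nonzero(m); w=s[V,U]; P=(plane("scene",np.c_[U,V],O+G[:,0]*off,G[:,0])-O)@G; r[k]=(P,w)
        g=np.average(r["gold"][0],0,r["gold"][1]); m=np.average(r["grn"][0],0,r["grn"][1]); R=r["red"][0]; R=R
        l=cv2.fitLine(R[:,1:].astype(np.float32),cv2.DIST_L2,0,.01,.01).ravel(); t=R[R[:,2]<R[:,2].min()+.008].mean(0)
        a=lambda p,q:np.arctan2(p[1]-q[1],q[2]-p[2]).round(3)
        print(off,len(R),len(r["grn"][0]),"gold",g[1:].round(4),"mark",m[1:].round(4),"r",np.linalg.norm(m-g).round(4),"mark ang",a(m,g),"tip",a(t,g),"line",np.arctan(-l[0]/l[1]).round(3),"redmean",a(R.mean(0),g),t[1:].round(4))
```

```text
0.01 75 30 gold [0.0013 0.083 ] mark [0.0168 0.0316] r 0.0537 mark ang 0.294 tip 0.001 line 0.011 redmean 0.005 [0.0013 0.028 ]
0.014 75 30 gold [0.0013 0.0868] mark [0.0167 0.0358] r 0.0533 mark ang 0.294 tip -0.0 line 0.011 redmean 0.005 [0.0013 0.0328]
0.018 75 30 gold [0.0013 0.0906] mark [0.0166 0.0401] r 0.0528 mark ang 0.294 tip -0.0 line 0.011 redmean 0.005 [0.0013 0.037 ]
0.01 75 30 gold [0.0013 0.0829] mark [0.0168 0.0316] r 0.0536 mark ang 0.293 tip 0.0 line 0.011 redmean 0.004 [0.0013 0.028 ]
0.014 75 30 gold [0.0013 0.0867] mark [0.0167 0.0358] r 0.0532 mark ang 0.293 tip -0.001 line 0.011 redmean 0.004 [0.0013 0.0328]
0.018 75 30 gold [0.0013 0.0906] mark [0.0166 0.0401] r 0.0528 mark ang 0.293 tip -0.001 line 0.011 redmean 0.004 [0.0013 0.037 ]
0.01 75 30 gold [0.0013 0.0829] mark [0.0168 0.0316] r 0.0536 mark ang 0.293 tip 0.0 line 0.011 redmean 0.004 [0.0013 0.028 ]
0.014 75 30 gold [0.0013 0.0867] mark [0.0167 0.0358] r 0.0532 mark ang 0.293 tip -0.001 line 0.011 redmean 0.004 [0.0013 0.0328]
0.018 75 30 gold [0.0013 0.0906] mark [0.0166 0.0401] r 0.0527 mark ang 0.293 tip -0.001 line 0.011 redmean 0.004 [0.0013 0.037 ]
0.01 76 30 gold [0.0013 0.0829] mark [0.0168 0.0316] r 0.0536 mark ang 0.293 tip -0.0 line 0.01 redmean 0.004 [0.0013 0.0259]
0.014 76 30 gold [0.0013 0.0867] mark [0.0167 0.0358] r 0.0532 mark ang 0.293 tip -0.002 line 0.01 redmean 0.004 [0.0012 0.0308]
0.018 76 30 gold [0.0013 0.0906] mark [0.0166 0.04  ] r 0.0528 mark ang 0.293 tip -0.002 line 0.01 redmean 0.004 [0.0012 0.035 ]
```

Run:
```python
from h import *
z=np.load("pics/s4p.npz"); T=z["rot"]; G=np.c_[-T[:,0],T[:,1],-T[:,2]]; O=z["pos"]-G[:,2]*HC
I=np.mean([cv2.imread(f"pics/s4_{i}.png")[...,::-1].astype(float) for i in range(4)],0)
g=np.clip(I[...,1]-(I[...,0]+I[...,2])/2,0,None); r=np.clip(I[...,0]-(I[...,1]+I[...,2])/2,0,None)
print("green\n",g[166:180,188:204].astype(int)); print("red\n",r[154:182,178:192].astype(int))
d=np.load("pics/s4.npy"); P=(cloud("scene",d,box(d.shape,150,110,225,185))-O)@G
D=P[(abs(P[:,1])<.055)&(P[:,2]>.09)&(P[:,2]<.13)&(P[:,0]>0)]; print("dial x",np.percentile(D[:,0],[10,50,90]))
b=g>12; b[:, :188]=0; b[:,204:]=0; b[:166]=0; b[180:]=0
Q=(cloud("scene",d,b)-O)@G; print("green depth pts",np.median(Q,0).round(4))
b=r>60; b[:,:178]=0;b[:,192:]=0;b[:154]=0;b[182:]=0
Q=(cloud("scene",d,b)-O)@G; print("red depth",np.median(Q,0).round(4),Q.min(0).round(4))
# case outline: yellow+white disc top/left/right extents
Y=P[(P[:,0]>-.012)&(P[:,0]<.012)&(P[:,2]>.06)&(P[:,2]<.115)]; print("case y",np.percentile(Y[:,1],[.5,99.5]))
```

```text
green
 [[ 0  0  0  1  1  1  1  1  1  1  1  1  1  1  1  1]
 [ 0  0  0  1  0  1  1  1  1  1  1  0  1  1  1  1]
 [ 0  0  0  0  1  1  1  1  1  1  1  1  1  1  1  1]
 [ 0  0  0  0  1  1 14 34 13  1  1  1  1  1  0  1]
 [ 0  0  0 14 35 41 50 61 39 11  1  1  1  0  0  0]
 [ 0  0  1 17 61 66 67 66 61 17  0  1  0  1  1  0]
 [ 0  1  1 15 50 66 66 66 65 39  9  1  1  1  0  0]
 [ 0  1  1  3 18 50 66 66 66 61 20  0  0  0  0  0]
 [ 0  0  0  0  0 24 66 65 66 66 42  8  0  0  0  0]
 [ 0  0  0  0  0 12 50 66 66 66 61 27  0  0  0  0]
 [ 0  0  0  0  0  0 27 66 60 46 20  0  0  0  0  0]
 [ 0  0  0  0  0  0  6 13  5  3  0  0  0  0  0  0]
 [ 0  0  0  0  0  0  0  0  0  0  0  0  0  0  0  0]
 [ 0  0  0  0  0  0  0  0  0  0  0  0  0  0  0  0]]
red
 [[  1   9  42  82  82  84  83  81  82  38   1   1   1   2]
 [  2   3  28  82  82  83  82  81  66  26   2   2   2   2]
 [  2   1  12  44  68  75  93  78  30   6   2   2   1   2]
 [  1   2   3   7  34  93 127  61   5   2   2   1   2   1]
 [  1   1   1   1  18  76 142  76  13   2   1   1   1   1]
 [  2   1   2   2   5  43 143 102  28   1   2   1   1   2]
 [  1   2   1   2  
[... 752 characters left out ...]
1   2   1   1   1   1   2  38 142 108  35   2   1   0]
 [  1   1   1   1   2   1   1  36 131 108  33   0   0   0]
 [  1   1   1   1   1   0   0  32 110 123  45   0   0   0]
 [  0   0   0   0   0   0   0  32 106 140  65   0   0   0]
 [  0   0   0   0   0   0   0  22  88 143  72   0   0   0]
 [  0   0   0   0   0   1   1   4  43  74  32   0   0   0]
 [  2   2   1   1   2   2   2   0   6  11   5   0   0   0]
 [  1   1   1   1   1   1   2   2   2   2   1   2   2   2]
 [  1   0   1   0   0   0   0   1   2   2   1   0   1   0]]
dial x [0.0085474  0.00967021 0.01083503]
green depth pts [0.0109 0.0167 0.0336]
red depth [0.0145 0.0015 0.0565] [ 0.0087 -0.0063  0.0228]
case y [-0.05517848  0.06854964]
```

Run:
```python
from h import *
from scipy.optimize import least_squares
z=np.load("pics/s4p.npz"); T=z["rot"]; G=np.c_[-T[:,0],T[:,1],-T[:,2]]; O=z["pos"]-G[:,2]*HC
I=np.mean([cv2.imread(f"pics/s4_{i}.png")[...,::-1].astype(float) for i in range(4)],0)
pl=lambda uv,off:((plane("scene",uv,O+G[:,0]*off,G[:,0])-O)@G)[:,1:]
# white/yellow boundary: blue channel crossing along rays from (183,148)
B=I[...,2].astype(np.float32); pts=[]; S=I.max(2)-I.min(2)
for a in np.radians(np.arange(-185,6,2)):
    t=np.arange(15,50,.25); u=183+t*np.cos(a); v=146+t*np.sin(a)
    k=cv2.remap(B,u.astype(np.float32)[None],v.astype(np.float32)[None],cv2.INTER_LINEAR)[0]
    c=cv2.remap(S.astype(np.float32),u.astype(np.float32)[None],v.astype(np.float32)[None],cv2.INTER_LINEAR)[0]
    j=np.nonzero(k<110)[0]
    if len(j) and c[j[0]:j[0]+12].max()>120: pts.append((u[j[0]],v[j[0]]))
pts=np.array(pts)
for off in(.008,.0097):
    P=pl(pts,off); f=least_squares(lambda q:np.hypot(P[:,0]-q[0],P[:,1]-q[1])-q[2],[0,.086,.066],loss="soft_l1",f_scale=.001)
    print("dial circle",off,len(P),f.x.round(4),np.median(abs(f.fun)).round(5))
    g=np.clip(I[...,1]-(I[...,0]+I[...,2])/2-4,0,None)*box(g.shape if 0 else I.shape,188,166,204,180)
    r=np.clip(I[...,0]-(I[...,1]+I[...,2])/2-6,0,None)
    V,U=np.nonzero(g); w=g[V,U]
    for dx in(.0,.0012,.004):
        m=np.average(pl(np.c_[U,V],off+dx),0,w)
        rt=r*box(I.shape,180,172,192,180); V2,U2=np.nonzero(rt); t=np.average(pl(np.c_[U2,V2],off+dx),0,rt[V2,U2]); e=pl(np.array([[186.6,178.2]]),off+dx)[0]
        q=f.x; print("  dx",dx,"mark",m.round(4),"rad",np.hypot(*(m-q[:2])).round(4),"ang",np.arctan2(m[0]-q[0],q[1]-m[1]).round(3),"ptr",np.arctan2(t[0]-q[0],q[1]-t[1]).round(3),"tip end r",(q[1]-e[1]).round(4))
```

```text
dial circle 0.008 77 [0.0013 0.0858 0.0666] 0.00016
  dx 0.0 mark [0.0168 0.0302] rad 0.0578 ang 0.272 ptr 0.005 tip end r 0.0664
  dx 0.0012 mark [0.0168 0.0315] rad 0.0565 ang 0.277 ptr 0.005 tip end r 0.0651
  dx 0.004 mark [0.0167 0.0344] rad 0.0537 ang 0.29 ptr 0.005 tip end r 0.0621
dial circle 0.0097 77 [0.0013 0.0874 0.0664] 0.00016
  dx 0.0 mark [0.0168 0.032 ] rad 0.0576 ang 0.272 ptr 0.005 tip end r 0.0662
  dx 0.0012 mark [0.0167 0.0332] rad 0.0563 ang 0.277 ptr 0.005 tip end r 0.0649
  dx 0.004 mark [0.0166 0.0362] rad 0.0535 ang 0.291 ptr 0.005 tip end r 0.0619
```

The fitted dial circle gives the mark at about 0.272 and the pointer at 0.005, so the lean needed is about 0.267. Now back over the crown to stand it upright and let the pointer settle.

Run:
```python
from h import *
C=np.array([.559,-.244,.07]); G,T=frame(0)
movep(C+[0,0,HC+.10],T); move_l(C+[0,0,HC+.012],feed=.1); sleep(.4)
s=sense(); f0=s["wrist_force"]; print(f0)
print(move_l(C+[0,0,HC-.008],feed=.01,until_force=3)); sleep(.2)
s=sense(); print("contact TCP",s["position"],"foot z",s["position"][2]-HC,"dF",s["wrist_force"]-f0,"M",s["ft_torque"])
sleep(2.0)
s=sense(); print(s["position"],s["wrist_force"]-f0,s["time_s"]); np.savez("pics/st.npz",f0=f0,z=s["position"][2])
I,d=camera("scene"); np.save("pics/s5.npy",d); cv2.imwrite("pics/s5.png",I[...,::-1])
cv2.imwrite("pics/c5.png",cv2.resize(I[190:310,160:260],(500,600),interpolation=cv2.INTER_CUBIC)[...,::-1])
```

```text
[-0.38320636 -0.30624058 -2.56674543]
True
contact TCP [ 0.55898226 -0.24402218  0.25796984] foot z 0.06996983648661831 dF [1.10703068 0.40069851 9.0508104 ] M [-0.01112415  0.01970744  0.02460465]
[ 0.55898093 -0.24401756  0.25799689] [-0.5875177  -0.03411724  8.08892949] 19.0667
```

View pics/c5.png

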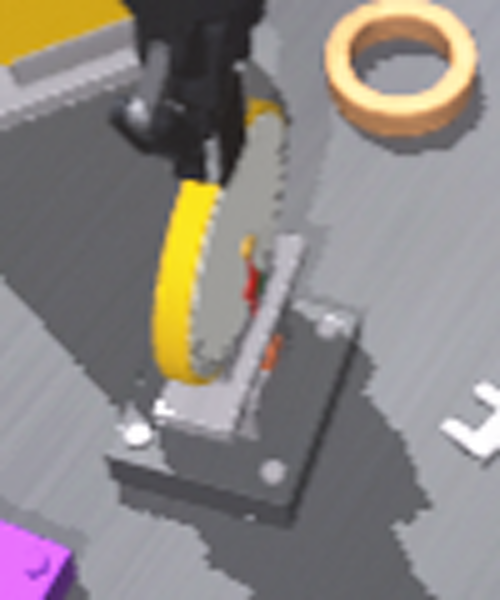

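The gauge stands upright on the crown: the foot contacted at z = 0.070 m, with the crown end just in front of the foot at crop (270,352) and about 8 N of contact. I waited 2 s for the pointer. Now I'll roll it sideways in small steps and regulate the contact force.

Run:
```python
from h import *
st=np.load("pics/st.npz"); f0=st["f0"]; R=.01; y0=.267; lift=0.
A=np.array([.559,-.244,float(st["z"])-HC-R])
def pose(th):
    G,T=frame(th); return A+[0,0,lift]+G@[0,-R*th,R+HC],T
for th in np.linspace(0,y0,9)[1:]:
    p,T=pose(th); move_l(p,T,feed=.03)
    for _ in range(3):
        sleep(.1); s=sense(); F=(s["wrist_force"]-f0)
        if F[2]>9: lift+=.0002
        elif F[2]<4: lift-=.0003
        else: break
        p,T=pose(th); move_l(p,T,feed=.01)
    print(th.round(3),F.round(1),round(lift,4),s["ft_torque"].round(2),s["time_s"])
sleep(1.5); s=sense(); print((s["wrist_force"]-f0).round(2),s["finger_gap"],s["gripper_force"],s["time_s"],s["tcp_rot"].round(4).tolist())
np.savez("pics/fin.npz",lift=lift,pos=s["position"],rot=s["tcp_rot"])
I,d=camera("scene"); np.save("pics/s6.npy",d); cv2.imwrite("pics/s6.png",I[...,::-1])
cv2.imwrite("pics/c6.png",cv2.resize(I[200:300,170:260],(540,600),interpolation=cv2.INTER_CUBIC)[...,::-1])
```

```text
0.033 [-0.   1.7  4.1] 0.0 [0.38 0.05 0.01] 19.5583
0.067 [0.5 0.3 4.7] 0.0 [ 0.21  0.06 -0.  ] 20.0167
0.1 [0.9 1.4 5.1] 0.0 [ 0.09  0.09 -0.02] 20.475
0.134 [0.2 0.3 7.3] 0.0 [ 0.07  0.13 -0.01] 20.9333
0.167 [1.2 0.3 7.9] 0.0002 [0.05 0.15 0.01] 21.7417
0.2 [-0.5  0.3  7.8] 0.0002 [-0.03  0.11  0.03] 22.2
0.234 [-0.5  1.3  8.3] 0.0002 [ 0.    0.21 -0.11] 22.6583
0.267 [-1.2  0.9  8.2] 0.0002 [ 0.03  0.23 -0.03] 23.1167
[-0.39  1.89  9.32] 0.029177833415169458 80.39527416229248 24.6167 [[-0.972, -0.2266, 0.0624], [-0.235, 0.9375, -0.2568], [-0.0003, -0.2643, -0.9645]]
```

View pics/c6.png

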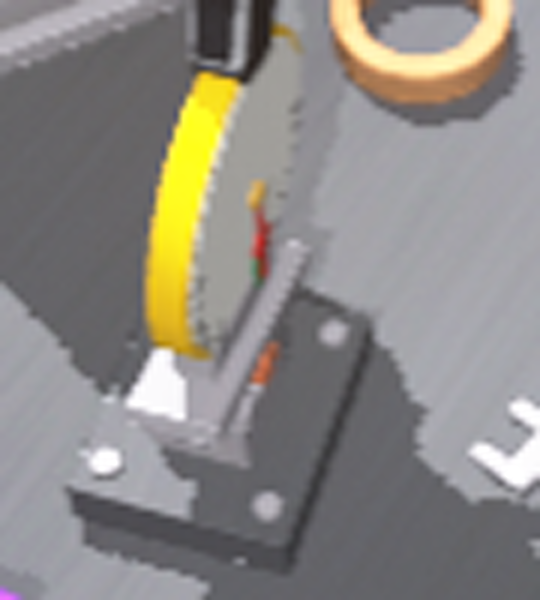

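Run:
```python
from h import *
for n,th,ref in(("s5",0,(.559,-.244,.258)),("s6",.267,np.load("pics/fin.npz")["pos"])):
    G,T=frame(th); O=np.array(ref)-G[:,2]*HC
    I=cv2.imread(f"pics/{n}.png")[...,::-1].astype(float); c=camera_params("scene")
    proj=lambda q:cv2.projectPoints((O+G@q)[None],cv2.Rodrigues(c["rotation"].T)[0],-c["rotation"].T@c["position"],c["K"],c["dist"])[0].ravel()
    for a in(0,.2,.267,.33): print(n,"expected at angle",a,proj(np.array([.010,.06*np.sin(a),.086-.06*np.cos(a)])).round(2), end=";")
    print("hinge",proj(np.array([.012,0,.086])).round(2))
    u,v=proj(np.array([.010,.01,.04])).astype(int)
    g=np.clip(I[...,1]-(I[...,0]+I[...,2])/2-3,0,None); r=np.clip(I[...,0]-(I[...,1]+I[...,2])/2-6,0,None)
    sl=np.s_[v-12:v+12,u-7:u+9]; print("origin",u-7,v-12); print("red\n",r[sl].astype(int)); print("green\n",g[sl].astype(int))
```

```text
s5 expected at angle 0 [208.96 252.3 ];s5 expected at angle 0.2 [210.53 248.22];s5 expected at angle 0.267 [211.02 246.77];s5 expected at angle 0.33 [211.48 245.38];hinge [208.34 239.02]
origin 202 234
red
 [[ 10   0   0   0   0   0   0   0   0   0   0   0   0   0   0   0]
 [  0   0   0   0   0   0   0   0   0   0   0   0   0   0   0   0]
 [  0   0   0   0   0   0   0   2   2   0   0   0   0   0   0   0]
 [  0   0   0   0   0   0   7  43  49   7   0   0   0   0   0   0]
 [  0   0   0   0   0   0  37  71  50   9   0   0   0   0   0   0]
 [  0   0   0   0   0   0  54  88  41   4   0   0   0   0   0   0]
 [  0   0   0   0   0   6  57  80  22   0   0   0   0   0   0   0]
 [  0   0   0   0   0   0  28  64  24   0   0   0   0   0   0   0]
 [  0   0   0   0   0   0   0  43  39   0   0   0   0   0   0   0]
 [  0   0   0   0   0   0   0  40  73   9   0   0   0   0   0   0]
 [  0   0   0   0   0   0   0  32 103  67   1   0   0   0   0   0]
 [  0   0   0   0   0   0   0  37 108  69   0   0   0   0   0   0]
 [  0   0   0   0   0   0   0  67 138  51   0   0   0   0   0   0]
 [  0   0   0   0   0 
[... 4295 characters left out ...]
 0  0  0  0  0  0  0  0  0  0  0  0]
 [ 0  0  0  0  0  0  0  0  0  0  0  0  0  0  0  0]
 [ 0  0  0  0  0  0  0  6 13  0  0  0  0  0  0  0]
 [ 0  0  0  0  0  0  0  7 23  0  0  0  0  0  0  0]
 [ 0  0  0  0  0  0  0  7 23  0  0  0  0  0  0  0]
 [ 0  0  0  0  0  0  0  0 12  6  0  0  0  0  0  0]
 [ 0  0  0  0  0  0  0  0  9  9  0  0  0  0  0  0]
 [ 0  0  0  0  0  0  0  0  0  0  0  0  0  0  0  0]
 [ 0  0  0  0  0  0  0  0  0  0  0  0  0  0  0  0]
 [ 0  0  0  0  0  0  0  0  0  0  0  0  0  0  0  0]
 [ 0  0  0  0  0  0  0  0  0  0  0  0  0  0  0  0]
 [ 0  0  0  0  0  0  0  0  0  0  0  0  0  0  0  0]
 [ 0  0  0  0  0  0  0  0  0  0  0  0  0  0  0  0]
 [ 0  0  0  0  0  0  0  0  0  0  0  0  0  0  0  0]]
```

The crop and pixels show the pointer tip lying over the green mark at about (213,245). Green shows only on the camera side, as expected since the pointer stands proud of the dial. The tip moved the amount predicted for a 0.267 lean, so nothing slipped in the grip. I'll ease the contact a little, let it settle, and hand in.

Run:
```python
from h import *
f=np.load("pics/fin.npz"); f0=np.load("pics/st.npz")["f0"]
move_l(f["pos"]+[0,0,.0002],feed=.01); sleep(2)
F=[(sense()["wrist_force"]-f0)[2]]; sleep(.3); F.append((sense()["wrist_force"]-f0)[2]); s=sense()
print(F,s["tcp_rot"][2],s["finger_gap"],abs(s["qd"]).max(),s["time_s"])
if 3<min(F) and max(F)<12: print(finish_job())
```

```text
[np.float64(0.5396268865930649), np.float64(1.8088419128926114)] [ 3.05569048e-04 -2.63586752e-01 -9.64635647e-01] 0.02890134136018043 0.0015542479324461406 27.2167
```

Run:
```python
from h import *
f=np.load("pics/fin.npz"); f0=np.load("pics/st.npz")["f0"]
def F():
    v=[]
    for _ in range(8): sleep(.05); v.append((sense()["wrist_force"]-f0)[2])
    return np.mean(v)
for dz in(.0001,.00005,0,-.00005,-.0001,-.0002):
    move_l(f["pos"]+[0,0,dz],feed=.01); a=F(); print(dz,a.round(2))
    if a>4.5: break
sleep(1.5); a=F(); s=sense(); print(a,s["tcp_rot"][2],s["time_s"])
if 3.5<a<12: print(finish_job())
```

```text
0.0001 1.77
5e-05 2.65
0 3.89
-5e-05 5.55
7.663860737412295 [-1.64517510e-04 -2.63855474e-01 -9.64562212e-01] 31.7167
the job is handed in; nothing more can be done
None
```

I handed the job in with the gauge held on the copper crown, leaned 0.267 rad sideways to put the pointer on the green mark, foot pressing at about 8 N; the lean comes from my camera reading of the mark, good to about 0.01 rad.

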